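# Wind down the screw press

## Robot

A 6-joint arm with a two-finger parallel gripper is mounted at the origin on a cart in front of the work surface, level with it; the furniture and walls round the work are solid. World frame = base frame: x ahead of the robot, y to its left, z up, the work surface at z = 0. Lengths are in m, angles in rad, forces in N, time in s.
With the tool pointing down it reaches from about 0.35 to 0.975 m from the base axis. Payload 4.9 kg.
Tool frame: the origin (TCP) lies at the very end of the fingers, on their centre line; the grasp point (between the pads) lies 19 mm behind it (grasp_offset is the distance from the TCP to the grasp point, in m); x points along the fingers, y is the direction in which the jaws open and shut, and the axes are right-handed (so a half turn about x gives the same grasp; the last joint's range is limited). The gripper opens to 85 mm and grips with 20 to 120 N. Pads are 22 mm wide; open, the fingers measure 114 mm over their backs; the gripper's body (76 mm by 85 mm) begins 54 mm behind the grasp point. The pads swing forward as they close: fully open they stand 13 mm farther back than shut.
Start: joints at [-0.119, 0.053, 1.613, -0, 1.476, -0.119], TCP at [0.625, 0, 0.231] pointing down, gripper open.
Joint ranges: [-3.01, 3.01], [-1.01, 2.22], [0.06, 2.58], [-1.02, 4.17], [0.09, 2.62], [-3.14, 3.14]. Speed limits (rad/s): [2.57, 2.57, 3.14, 3.14, 3.14, 3.14].

## Interface

Orientations are given as a rotation vector (axis times angle).
In Python, from station import get_obs, get_image, camera_model, finish_job, grasp_offset gives the robot as it stands.
- The arm moves only by the shell command python3 -m crank 'ROWS' [OPENING] [FORCE]. ROWS is JSON, a list that holds one entry, the list of rows, each a list of 4 numbers: the shift along the world's x, y, z in m, then the turn about the world's z in degrees. In form: [[[dx, dy, dz, turn], ...]]. A call has 1 to 5 rows; each row is the pose to reach, as a shift and turn from the pose commanded when the call began; what a row does not reach only later rows make up. A row lasts 1/12 s, in which the tool goes at most 41.7 mm and 7.16 degrees, less where a joint would pass 70% of its speed; a pose out of reach is approached as far as the arm can. A call with a gripper value outside its range is refused whole. OPENING is the opening, from 0 (shut) to 1 (fully open), set as the call begins (- or left out, the last holds). The fingers move at their own pace and stop on an object; FORCE is the grip in N (left out, the last holds). Time passes only in rows, so rows that repeat a pose let the fingers close. It gives the time, the measured TCP pose, the force and the opening at its end, in the units of the state.
- get_obs(): the state, without advancing time (a new reading comes with each control period).
- get_image(name): name is "scene" or "side" or "wrist"; returns (picture, depth): 420x560x3 uint8, red, green, blue; 420x560 float32, m along the optical axis (not along the pixel's ray), 0 where there is no reading.
- camera_model(name): a dict with "fx", "fy", "cx", "cy" (pixels), "k1" (the pictures are not rectified: a ray, as slopes to the right and down, at radius r is drawn at 1 + k1 r^2 times it, then the intrinsics apply), "xyz" and "attitude" of the camera in the world. Camera axes: x right, y down, z forward; pixel columns grow to the right and rows downward; lengths in m; the calibration is good to about 2 mm. A picture is of the moment at which its call begins: read the wrist's pose just before it. camera_model takes no time and is no camera call; for the wrist camera it gives the pose at the moment of the call.
- finish_job(): hands the job in, once; it reports no verdict.
The state is a dict: "t": time; "q": joint angles; "dq": joint speeds; "effort": joint torques, N m; "tool_pos": TCP position; "tool_rot": TCP orientation; "contact_force": force on the tool from outside, world axes, zero at the start; "wrist_torque": the same for the moment, N m; "opening": finger opening in m.
Only numpy, scipy, OpenCV 4.12 (cv2) and the standard library are available. Lean on these libraries where they do the work, as an engineer would, in place of code of your own. Each camera call takes 0.05 s, during which the arm holds its last target.

## Task

The small kitchen press on the worktop has been left with its plate wound up: push the wings of its winged screw round with your fingertips, clockwise seen from above, stroke after stroke, until the round plate has come all the way down onto the lid of the wooden mould and the screw will turn no further. Only push the wings: do not grip or lift anything, do not shift the press, and leave the jar, the spice jar and the lime beside it alone.

Things in the scene. Friction and masses are not known exactly. Their poses are not given: they have to be found in the camera images.
- press: screw press, loose, about 3.5 kg, dark steel frame. Origin on the worktop under the screw's axis; z up, +x to its back. Base 155 x 130 mm (x -70 to 85). Mould lid top z 80 mm. Column x 50 to 74, y -20 to 20, up to z 216 mm: fingertips cannot pass behind the screw, front and sides are free. Arm from column to screw, top z 143 mm, below the wings. Its front looks toward the robot, within 20 deg.
- screw_center (a point): on the screw's axis at mid-height of the wings, 167 to 179 mm above the worktop; sinks as the screw turns. Two flat upright steel wings opposite each other on an 18 mm thick hub: each reaches 42 mm from the axis, 7 mm thick, 13.5 mm below to 13.5 mm above this point. Own y axis along the wings, z up.
- wing_screw (a joint): screw angle, rad, growing clockwise seen from above. 0 = wound right up, 15.0 = plate on the mould lid, hard stop. Sinks 6 mm per turn. At q the wings lie along the press's y axis turned by -q about z. Turns easily (0.05 Nm, about 2 N at a wing), stays where left. Starts between 2 and 6.5: 1.35 to 2.1 turns are needed.
- push_faces: the two wing sides to push for clockwise turning (on the wing along this body's +y, the side looking to -x; on the other, the side looking to +x). Frame as screw_center.
- back_faces: the two opposite wing sides; pushing these winds the screw up. Firm contact on push_faces and back_faces at once counts as gripping. Frame as screw_center.
- mustard_jar_center (a point): centre of a glass jar with a flat lid, 64 mm across, 109 mm high, loose, left of the press
- lime_center (a point): centre of a lime, 55 x 44 x 44 mm, loose, front left of the press
- spice_jar_center (a point): centre of a spice jar with a round cap, 45 mm across, 106 mm high, loose, back left of the press

How it is judged:
By the outcome, as a careful person would: the job done as asked, in the order asked, and still so for the second after the job is handed in, with the robot touching nothing.
It also fails if it takes over 58 s, if anything falls off the work surface, if the arm or the gripper's body presses on something with over 40 N, if the wrist force passes 120 N, or if a joint passes its speed limit or range.

## Working session

There is one attempt and no reset: what is moved stays moved. The work goes in short steps, Python scripts to look and compute and a shell command to move; the robot and the scene stay as the last step left them, time stands still between calls to the robot, and variables do not carry over. Pictures are saved under pics/ and viewed, and the job is handed in when it is done.

```bash
ls; mkdir -p pics; python3 - <<'E'
from station import *
import cv2
o=get_obs();print(o)
for n in("scene","side","wrist"):
    m=camera_model(n);print(n,m)
    p,d=get_image(n);cv2.imwrite(f"pics/{n}0.png",p[:,:,::-1])
E
```

```text
pics
{'t': 0.0, 'q': array([-1.18980805e-01,  5.33681000e-02,  1.61429175e+00, -2.87523919e-05,
        1.47602244e+00, -1.19007484e-01]), 'dq': array([-0.00031618, -0.00037542,  0.00057613, -0.00117494, -0.00303409,
       -0.00066834]), 'effort': array([ 2.70554956e-04, -3.93670499e+01, -3.70175600e+01, -1.62778279e-04,
        6.93513779e-03, -6.06393527e-06]), 'tool_pos': array([6.24370649e-01, 7.95920500e-05, 2.30057406e-01]), 'tool_rot': array([ 1.20835634,  1.21090559, -1.21060433]), 'contact_force': array([0.39334339, 0.76694519, 0.8575177 ]), 'wrist_torque': array([ 0.00616209, -0.00634691, -0.01582811]), 'opening': 0.08560557842258587}
scene {'fx': 418.29798021531946, 'fy': 418.29798021531946, 'cx': 284.4896459280811, 'cy': 211.11820698464106, 'k1': 0.028885472537312728, 'xyz': array([ 0.10676226, -0.25416689,  0.45519283]), 'attitude': array([-1.918371  ,  0.55220677, -0.38227465])}
side {'fx': 423.5704694641961, 'fy': 423.5704694641961, 'cx': 278.23324592577654, 'cy': 213.56773748809434, 'k1': -0.027541799470051444, 'xyz': array([0.41600155, 1.01317761, 0.69550839]), 'attitude': array([-0.21003615,  2.79026265, -1.23171447])}
wrist {'fx': 306.2423977955042, 'fy': 306.2423977955042, 'cx': 286.38079708396356, 'cy': 205.80762476511373, 'k1': -0.011595922263324001, 'xyz': array([0.62475658, 0.07015073, 0.37242018]), 'attitude': array([ 2.86567274e+00, -1.36164047e-03, -2.90101753e-03])}
```

View pics/scene0.png

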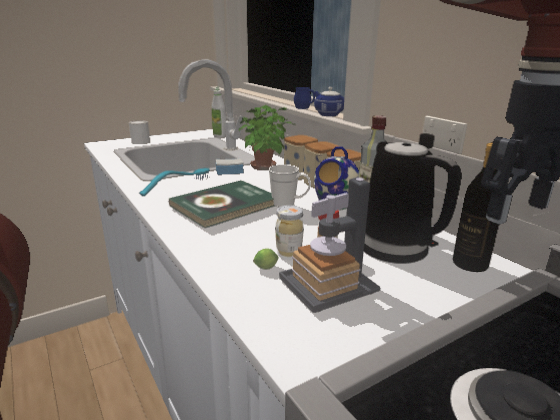

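View pics/side0.png

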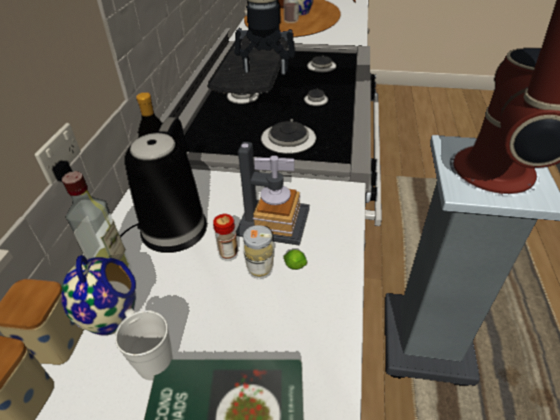

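View pics/wrist0.png

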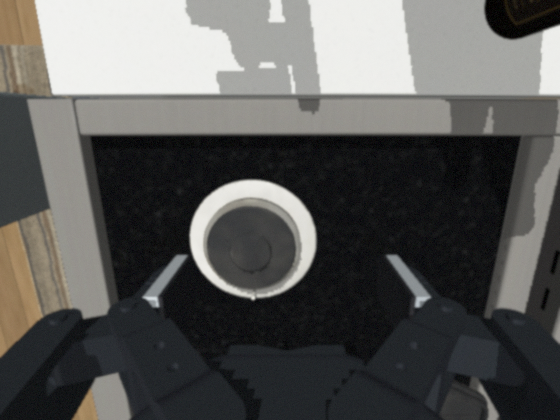

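Scene view: the press is at about (325,255) with its wings near (330,207), jar at (290,230), lime at (265,259). Side view: wings near (273,163), column (247,180), spice jar (226,237), jar (258,250), lime (295,259). Next I'll build point clouds.

```bash
cat > h.py <<'E'
import numpy as np,cv2
from station import *
from scipy.spatial.transform import Rotation as R
def dist(m): return np.array([m['k1'],0,0,0,0.])
def K(m): return np.array([[m['fx'],0,m['cx']],[0,m['fy'],m['cy']],[0,0,1.]])
def rays(m,uv):
    uv=np.asarray(uv,float).reshape(-1,1,2)
    s=cv2.undistortPoints(uv,K(m),dist(m)).reshape(-1,2)
    return np.c_[s,np.ones(len(s))]@R.from_rotvec(m['attitude']).as_matrix().T
def plane(m,uv,z):
    r=rays(m,uv); return m['xyz']+r*((z-m['xyz'][2])/r[:,2])[:,None]
def cloud(m,d):
    v,u=np.mgrid[:420,:560]; r=rays(m,np.c_[u.ravel(),v.ravel()])
    return (m['xyz']+r*d.reshape(-1,1)).reshape(420,560,3)
def proj(m,P):
    Rm=R.from_rotvec(m['attitude']).as_matrix(); p=(np.atleast_2d(P)-m['xyz'])@Rm
    return cv2.projectPoints(p.reshape(-1,1,3),np.zeros(3),np.zeros(3),K(m),dist(m))[0].reshape(-1,2)
def shot(n):
    m=camera_model(n);p,d=get_image(n);return m,p,d
E
python3 - <<'E'
from h import *
for n,box in(("scene",(250,390,160,310)),("side",(205,320,130,280))):
    m,p,d=shot(n);np.savez(f"pics/{n}.npz",p=p,d=d)
    C=cloud(m,d);u0,u1,v0,v1=box
    cv2.imwrite(f"pics/{n}z.png",cv2.resize(p[v0:v1,u0:u1,::-1],None,fx=5,fy=5 if n!="x" else 0,interpolation=cv2.INTER_CUBIC)[:600*2:, :800])
    uv={"scene":[(330,207),(345,205),(318,212),(325,243),(300,255),(290,213),(265,259),(358,200),(360,180)],"side":[(273,163),(258,162),(290,163),(247,150),(226,220),(258,233),(295,259),(280,198)]}[n]
    for a in uv: print(n,a,C[a[1],a[0]].round(3),p[a[1],a[0]])
E
```

```text
scene (330, 207) [0.55  0.281 0.168] [114 108 114]
scene (345, 205) [0.588 0.284 0.163] [108 104 108]
scene (318, 212) [0.525 0.283 0.163] [111 106 112]
scene (325, 243) [0.546 0.284 0.096] [128 123 129]
scene (300, 255) [0.515 0.319 0.063] [206 166 122]
scene (290, 213) [0.558 0.42  0.103] [200 197 201]
scene (265, 259) [0.482 0.395 0.027] [122 131  81]
scene (358, 200) [0.605 0.269 0.175] [55 54 56]
scene (360, 180) [0.613 0.277 0.209] [160 152 162]
side (273, 163) [0.555 0.292 0.173] [131 126 134]
side (258, 162) [0.587 0.293 0.173] [134 130 138]
side (290, 163) [0.519 0.286 0.172] [134 128 135]
side (247, 150) [0.607 0.301 0.208] [59 61 63]
side (226, 220) [0.637 0.401 0.098] [165 130  74]
side (258, 233) [0.563 0.433 0.103] [176 172 169]
side (295, 259) [0.49  0.427 0.031] [124 170  35]
side (280, 198) [0.539 0.306 0.09 ] [186 180 190]
```

View pics/scenez.png

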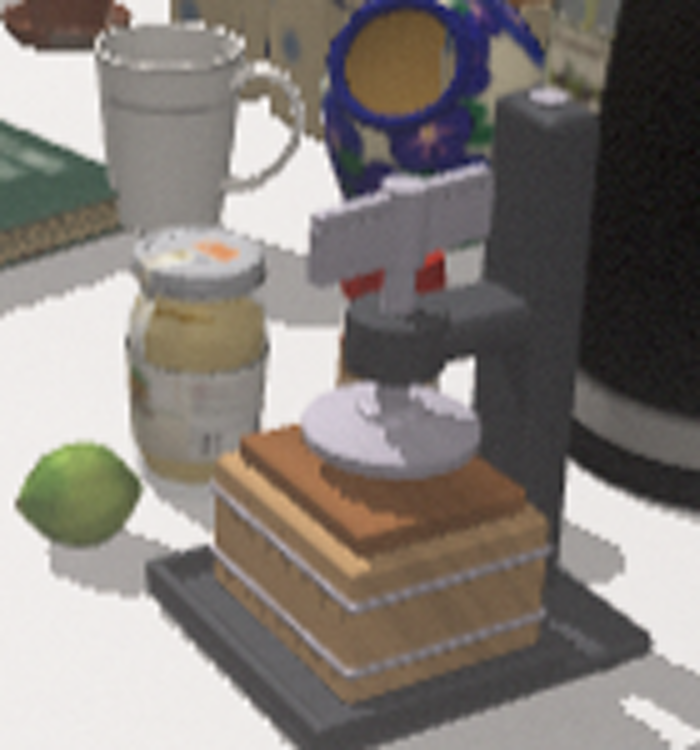

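View pics/sidez.png

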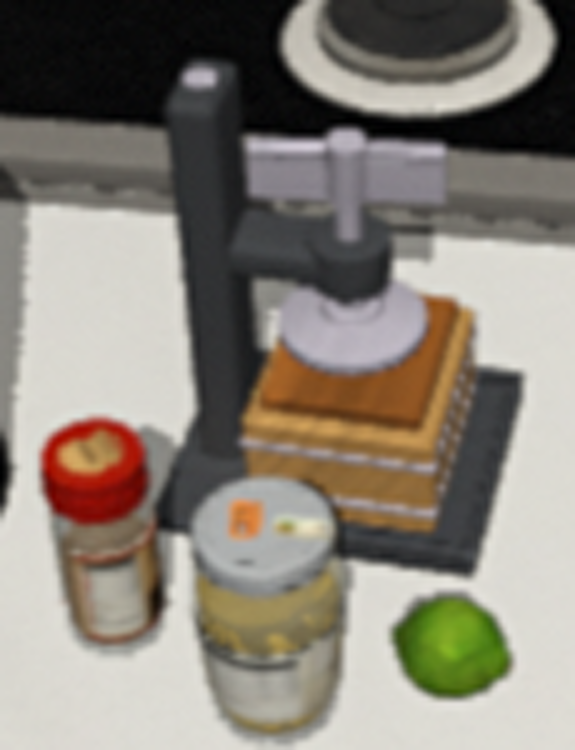

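```bash
python3 - <<'E'
from h import *
A=[];
for n in("scene","side"):
    z=np.load(f"pics/{n}.npz");m=camera_model(n);C=cloud(m,z['d']);A.append(C.reshape(-1,3))
    P=C.reshape(-1,3)
    for nm,lo,hi in(("wing",.152,.19),("col",.195,.212),("base",.004,.014),("lid",.07,.083),("moldside",.03,.06)):
        s=P[(P[:,2]>lo)&(P[:,2]<hi)&(P[:,0]>.42)&(P[:,0]<.66)&(P[:,1]>.18)&(P[:,1]<.375)]
        if len(s)<5: print(n,nm,len(s));continue
        rect=cv2.minAreaRect((s[:,:2]*1000).astype(np.float32))
        print(n,nm,len(s),s.min(0).round(3),s.max(0).round(3),rect)
E
```

```text
scene wing 980 [0.513 0.262 0.152] [0.627 0.304 0.19 ] ((572.3155517578125, 289.8388977050781), (40.90936279296875, 115.85054016113281), 79.76133728027344)
scene col 193 [0.602 0.262 0.195] [0.627 0.303 0.209] ((611.8038330078125, 281.57598876953125), (24.03189468383789, 42.20586395263672), 11.203149795532227)
scene base 1217 [0.481 0.217 0.004] [0.637 0.356 0.014] ((562.2872314453125, 285.72955322265625), (130.8659210205078, 155.95420837402344), 85.93023681640625)
scene lid 662 [0.512 0.242 0.07 ] [0.625 0.332 0.083] ((570.1343994140625, 285.30859375), (87.08745574951172, 112.5678939819336), 85.94393157958984)
scene moldside 1026 [0.503 0.233 0.03 ] [0.627 0.339 0.06 ] ((566.8135986328125, 284.59906005859375), (101.11161041259766, 122.69229888916016), 85.99068450927734)
side wing 711 [0.513 0.27  0.152] [0.627 0.306 0.19 ] ((571.4625854492188, 283.4806213378906), (115.0788803100586, 34.3316764831543), 7.67349100112915)
side col 158 [0.602 0.265 0.195] [0.627 0.304 0.209] ((614.3704833984375, 284.17120361328125), (39.58464050292969, 22.564775466918945), 85.9267578125)
side base 706 [0.48  0.225 0.004] [0.64  0.358 0.014] ((560.1552124023438, 287.46173095703125), (132.58274841308594, 153.95677185058594), 86.06373596191406)
side lid 413 [0.51  0.247 0.07 ] [0.627 0.333 0.083] ((568.8441772460938, 287.411376953125), (86.89764404296875, 113.9043197631836), 86.58307647705078)
side moldside 605 [0.501 0.241 0.03 ] [0.628 0.342 0.06 ] ((565.1104736328125, 289.100830078125), (101.91605377197266, 123.83087921142578), 87.3349838256836)
```

```bash
python3 - <<'E'
from h import *
S=[]
for n in("scene","side"):
    z=np.load(f"pics/{n}.npz");m=camera_model(n);P=cloud(m,z['d']).reshape(-1,3)
    s=P[(P[:,2]>.155)&(P[:,2]<.19)&(P[:,0]>.48)&(P[:,0]<.598)&(P[:,1]>.2)&(P[:,1]<.375)]
    print(n,len(s),s.min(0),s.max(0),np.percentile(s[:,2],[2,98]))
    w=s[abs(s[:,0]-.552)>.012]
    f=np.polyfit(w[:,0],w[:,1],1);print(n,'slope deg',np.degrees(np.arctan(f[0])),'y at .553',np.polyval(f,.553),'x ends',np.percentile(w[:,0],[1,99]))
    print(np.std(w[:,1]-np.polyval(f,w[:,0])))
    # top height profile
    t=s[s[:,2]>np.percentile(s[:,2],90)];print('z',t[:,2].mean())
# mould centre etc. objects
for n in("scene","side"):
    z=np.load(f"pics/{n}.npz");m=camera_model(n);P=cloud(m,z['d']).reshape(-1,3)
    for nm,c in(("jar",(.563,.425,.10)),("spice",(.637,.405,.098)),("lime",(.485,.41,.03))):
        s=P[(np.hypot(P[:,0]-c[0],P[:,1]-c[1])<.05)&(P[:,2]>(.09 if nm!="lime" else .01))&(P[:,2]<.13)]
        if len(s)>5:print(n,nm,len(s),s.min(0).round(3),s.max(0).round(3))
E
```

```text
scene 575 [0.51262344 0.27676438 0.15514819] [0.5974776  0.29488956 0.18585094] [0.15633001 0.18527082]
scene slope deg 3.9986290253901338 y at .553 0.2845448072365635 x ends [0.51337592 0.59598589]
0.001684994721763675
z 0.18423850556972307
side 482 [0.51257561 0.27822873 0.15508219] [0.59394389 0.29786392 0.18669113] [0.15619974 0.1845861 ]
side slope deg 4.99684095104769 y at .553 0.2900231404814282 x ends [0.51292683 0.5937799 ]
0.0018232410738302537
z 0.18375209525542846
scene jar 335 [0.536 0.406 0.09 ] [0.593 0.462 0.104]
scene spice 40 [0.591 0.377 0.091] [0.663 0.424 0.101]
scene lime 335 [0.466 0.39  0.01 ] [0.519 0.428 0.038]
side jar 564 [0.535 0.408 0.09 ] [0.592 0.466 0.104]
side spice 284 [0.622 0.38  0.09 ] [0.665 0.424 0.101]
side lime 355 [0.465 0.398 0.01 ] [0.518 0.436 0.037]
```

```bash
python3 - <<'E'
from h import *
for n in("scene","side"):
    z=np.load(f"pics/{n}.npz");m=camera_model(n);C=cloud(m,z['d']);P=C.reshape(-1,3)
    s=P[(P[:,2]>.14)&(P[:,0]>.3)&(P[:,0]<.9)&(P[:,1]>-.1)&(P[:,1]<.6)&(P[:,2]<.5)&~((P[:,0]<.68)&(P[:,1]<.14))]
    g=np.round(s[:,:2]/.04)*.04
    u=np.unique(g,axis=0)
    print(n,[(a[0].round(2),a[1].round(2),s[(g==a).all(1)][:,2].max().round(2)) for a in u if (g==a).all(1).sum()>8 and a[0]<.8])
    # plane rays at wing: column of top edge
    if n=="scene":
        for (u0) in(318,325,340): print([ (v,C[v,u0].round(3).tolist(),z['p'][v,u0].tolist()) for v in range(192,222,2)])
E
```

```text
scene [(np.float64(0.52), np.float64(0.28), np.float64(0.18)), (np.float64(0.56), np.float64(0.28), np.float64(0.19)), (np.float64(0.6), np.float64(0.28), np.float64(0.21)), (np.float64(0.64), np.float64(0.28), np.float64(0.21)), (np.float64(0.72), np.float64(0.32), np.float64(0.22)), (np.float64(0.72), np.float64(0.36), np.float64(0.22)), (np.float64(0.76), np.float64(0.28), np.float64(0.23)), (np.float64(0.76), np.float64(0.32), np.float64(0.24)), (np.float64(0.76), np.float64(0.36), np.float64(0.24)), (np.float64(0.76), np.float64(0.4), np.float64(0.23))]
[(192, [0.775, 0.607, 0.048], [41, 56, 54]), (194, [0.772, 0.604, 0.044], [43, 44, 68]), (196, [0.777, 0.609, 0.035], [54, 58, 68]), (198, [0.782, 0.615, 0.026], [112, 104, 116]), (200, [0.823, 0.667, -0.006], [184, 176, 185]), (202, [0.522, 0.28, 0.184], [161, 155, 163]), (204, [0.523, 0.281, 0.18], [110, 105, 111]), (206, [0.524, 0.282, 0.175], [112, 106, 113]), (208, [0.523, 0.281, 0.172], [110, 104, 111]), (210, [0.524, 0.282, 0.168], [112, 107, 112]), (212, [0.525, 0.283, 0.163], [111, 106, 112]), (214, [0.525, 0.282, 0.16],
[... 1623 characters left out ...]
loat64(0.28), np.float64(0.19)), (np.float64(0.6), np.float64(0.28), np.float64(0.21)), (np.float64(0.6), np.float64(0.32), np.float64(0.21)), (np.float64(0.64), np.float64(0.28), np.float64(0.21)), (np.float64(0.64), np.float64(0.32), np.float64(0.2)), (np.float64(0.68), np.float64(-0.0), np.float64(0.35)), (np.float64(0.72), np.float64(0.32), np.float64(0.22)), (np.float64(0.72), np.float64(0.36), np.float64(0.22)), (np.float64(0.76), np.float64(0.24), np.float64(0.23)), (np.float64(0.76), np.float64(0.28), np.float64(0.23)), (np.float64(0.76), np.float64(0.32), np.float64(0.24)), (np.float64(0.76), np.float64(0.36), np.float64(0.24)), (np.float64(0.76), np.float64(0.4), np.float64(0.23))]
```

```bash
python3 - <<'E'
from h import *
# top edge corners by rays: scene near tip top corner px = 250+310/5, 160+215/5
ms,mt=camera_model("scene"),camera_model("side")
def tri(a,b):
    r1,r2=rays(ms,[a])[0],rays(mt,[b])[0]
    A=np.c_[r1,-r2];t=np.linalg.lstsq(A,mt['xyz']-ms['xyz'],rcond=None)[0]
    p1=ms['xyz']+t[0]*r1;p2=mt['xyz']+t[1]*r2;return (p1+p2)/2,np.linalg.norm(p1-p2)
sc=lambda x,y:(250+x/5-.4,160+y/5-.4); sd=lambda x,y:(205+x/5-.4,130+y/5-.4)
print('near tip top',tri(sc(312,212),sd(446,144)))
print('near tip bot',tri(sc(312,282),sd(444,204)))
print('hub top',tri(sc(403,182),sd(347,133)))
print('column top',tri(sc(549,95),sd(199,77)))
print('plate top left edge z.09 :',plane(ms,[sc(303,430),sc(480,430)],.09),plane(mt,[sd(280,322),sd(428,322)],.09))
E
```

```text
near tip top (array([0.51200965, 0.28466038, 0.18414171]), np.float64(0.0011152752629778032))
near tip bot (array([0.51354281, 0.28683632, 0.15560439]), np.float64(0.0038871958026379257))
hub top (array([0.55347707, 0.28622518, 0.1867936 ]), np.float64(0.00036119482257832177))
column top (array([0.61672041, 0.2835608 , 0.20859081]), np.float64(0.0022900139098982644))
plate top left edge z.09 : [[0.52302891 0.29842433 0.09      ]
 [0.57961113 0.26426702 0.09      ]] [[0.58459725 0.29825208 0.09      ]
 [0.51881347 0.28940447 0.09      ]]
```

The worktop reads about z = −0.007, so the whole press sits about 7 mm lower than the text heights. The wings span z 0.157–0.184 on an axis at (0.5535, 0.287). The wing line is at 4.5° and the press yaw is −4°, so q≈4.56 and about 598° remains. I'll close the fingers and approach from the right front.

```bash
python3 -m crank '[[[-0.02,0.03,0,0],[-0.04,0.065,0,0],[-0.06,0.1,0,0],[-0.08,0.135,0,0],[-0.098,0.16,0,0]]]' 0 20; python3 -m crank '[[[0,0.03,-0.02,0],[0,0.05,-0.05,0],[0,0.06,-0.08,0],[0,0.06,-0.08,0],[0,0.06,-0.08,0]]]'
python3 - <<'E'
from h import *
for n in("scene","wrist"):
    m,p,d=shot(n);cv2.imwrite(f"pics/{n}1.png",p[:,:,::-1])
print(get_obs()['tool_pos'])
E
```

```text
t: 0.67
tool_pos: [0.5255, 0.1622, 0.2312]
tool_rot: [1.209, 1.21, -1.208]
contact_force: [-0.0, 1.3, -0.7]
opening: 0.0258
t: 1.08
tool_pos: [0.5253, 0.2199, 0.1492]
tool_rot: [1.205, 1.212, -1.213]
contact_force: [-0.4, -0.6, 1.1]
opening: -0.0001
[0.52802931 0.21965003 0.15305493]
```

View pics/scene1.png

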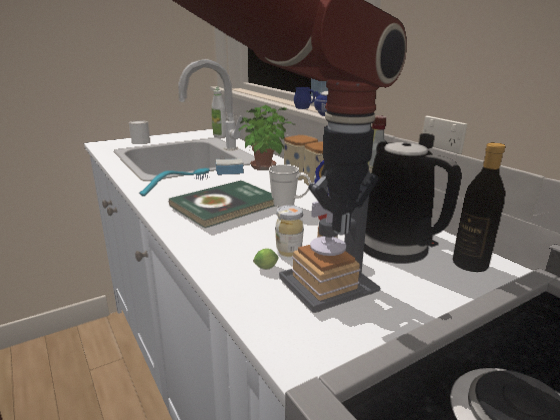

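View pics/wrist1.png

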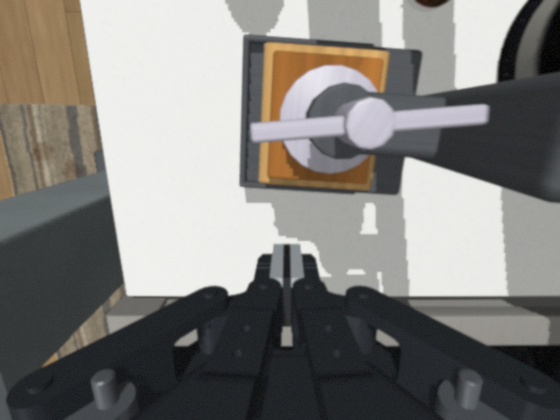

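Wrist view: wing tips at (252,130) and (488,114), hub top at (368,124), closed fingertips at (287,250), free of the wings. I'll cross-check the axis and work out stroke waypoints.

```bash
python3 - <<'E'
from h import *
m=camera_model("wrist")
print(plane(m,[(252,130),(488,114)],.184),plane(m,[(368,122)],.186))
o=get_obs();print(o['tool_pos'])
ax=np.array([.5535,.287])
for ph in range(-170,-350,-15):
    a=np.radians(ph);u=np.array([np.cos(a),np.sin(a)]);n=np.array([-u[1],u[0]])
    print(ph,(ax+.030*u+.0155*n).round(3))
E
```

```text
[[0.51592008 0.28606599 0.184     ]
 [0.59878274 0.29150023 0.184     ]] [[0.55622773 0.28876033 0.186     ]]
[0.52802931 0.21965003 0.15305493]
-170 [0.527 0.267]
-185 [0.522 0.274]
-200 [0.52  0.283]
-215 [0.52  0.292]
-230 [0.522 0.3  ]
-245 [0.527 0.308]
-260 [0.533 0.314]
-275 [0.541 0.318]
-290 [0.549 0.32 ]
-305 [0.558 0.32 ]
-320 [0.567 0.318]
-335 [0.574 0.314]
```

```bash
python3 -m crank '[[[0.001,0.025,0,0],[0.0015,0.044,0,0],[-0.002,0.052,0,0],[-0.0045,0.058,0,0],[-0.0055,0.064,0,0]]]'
python3 -m crank '[[[0,0.005,0,0],[0,0.009,0,0],[0.001,0.013,0,0],[0.002,0.017,0,0],[0.002,0.017,0,0]]]'
python3 - <<'E'
from h import *
for n in("side","wrist"):
    m,p,d=shot(n);cv2.imwrite(f"pics/{n}2.png",p[:,:,::-1])
E
```

```text
t: 1.6
tool_pos: [0.5223, 0.2834, 0.153]
tool_rot: [1.211, 1.206, -1.208]
contact_force: [1.3, -2.4, 0.4]
opening: 0.0003
t: 2.02
tool_pos: [0.5233, 0.3015, 0.1509]
tool_rot: [1.209, 1.21, -1.21]
contact_force: [-0.6, -1.1, -0.8]
opening: 0.0
```

View pics/wrist2.png

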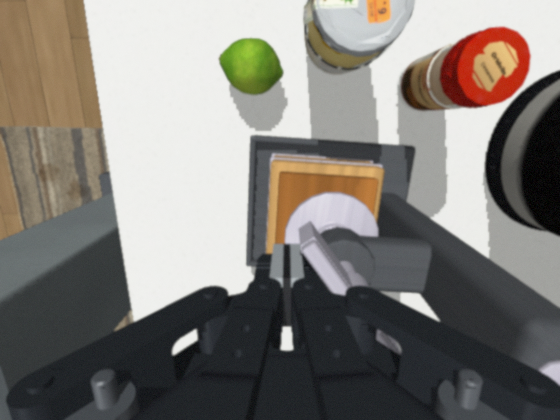

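View pics/side2.png

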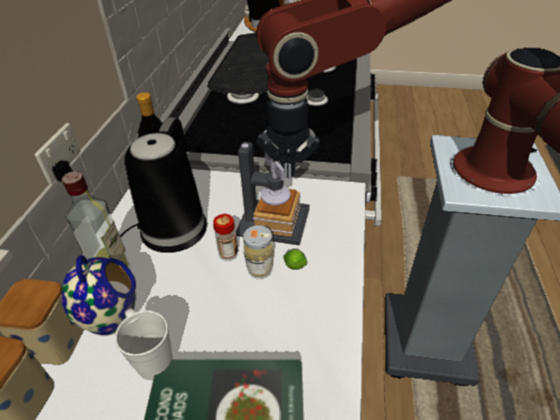

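The wing follows the finger: its tip is at (308,228) in the wrist view, now pointing front-left. I'll continue.

```bash
python3 -m crank '[[[0.003,0.005,0,0],[0.006,0.009,0,0],[0.010,0.013,0,0],[0.014,0.016,0,0],[0.019,0.018,0,0]]]'
python3 -m crank '[[[0.004,0.001,0,0],[0.008,0.002,0,0],[0.012,0.002,0,0],[0.017,0.002,0,0],[0.022,0.001,0,0]]]'
python3 -m crank '[[[0.004,-0.001,0,0],[0.007,-0.003,0,0],[0.010,-0.005,0,0],[0.010,-0.005,0,0]]]'
python3 - <<'E'
from h import *
for n in("side","wrist"):
    m,p,d=shot(n);cv2.imwrite(f"pics/{n}3.png",p[:,:,::-1])
E
```

```text
t: 2.53
tool_pos: [0.5425, 0.3196, 0.1511]
tool_rot: [1.208, 1.21, -1.21]
contact_force: [-3.4, -1.2, -0.6]
opening: -0.0
t: 2.95
tool_pos: [0.565, 0.3203, 0.1514]
tool_rot: [1.21, 1.21, -1.209]
contact_force: [-2.6, 0.3, -1.2]
opening: 0.0004
t: 3.28
tool_pos: [0.5751, 0.3162, 0.1514]
tool_rot: [1.212, 1.211, -1.206]
contact_force: [1.1, 6.1, -1.7]
opening: -0.0
```

View pics/wrist3.png

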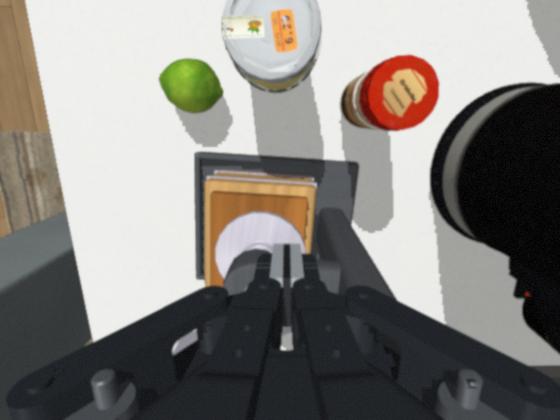

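```bash
python3 - <<'E'
from h import *
m=camera_model("wrist");print(get_obs()['tool_pos'],get_obs()['contact_force'])
P=plane(m,[(175,350),(195,331)],.182);print(P,np.degrees(np.arctan2(P[:,1]-.288,P[:,0]-.555)))
z=cv2.imread("pics/wrist3.png")[315:375,150:260];cv2.imwrite("pics/w3z.png",cv2.resize(z,None,fx=6,fy=6))
z=cv2.imread("pics/side3.png")[110:240,200:340];cv2.imwrite("pics/s3z.png",cv2.resize(z,None,fx=4,fy=4))
E
```

```text
[0.57499555 0.3161992  0.15141366] [ 0.45428931  5.81312216 -2.40237412]
[[0.52604668 0.28889372 0.182     ]
 [0.53566557 0.298732   0.182     ]] [178.2319853  150.96657586]
```

View pics/w3z.png

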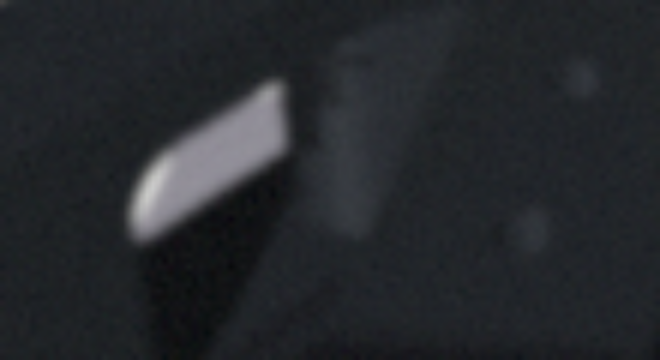

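View pics/s3z.png

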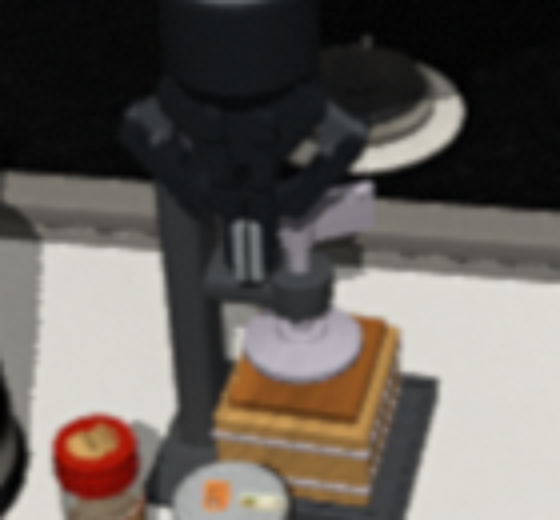

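The side view shows the press base corner unmoved at (309,205), and the near wing now points front-right at about −145°. I'll back off, lift over, and engage that wing.

```bash
python3 -m crank '[[[-0.007,0.010,0,0],[-0.007,0.010,0.035,0],[-0.008,0.010,0.055,0],[-0.015,-0.025,0.055,0],[-0.022,-0.062,0.055,0]]]'
python3 -m crank '[[[-0.005,-0.013,0,0],[-0.0055,-0.013,-0.03,0],[-0.0055,-0.013,-0.055,0],[-0.0055,-0.013,-0.055,0]]]'
python3 - <<'E'
from h import *
for n in("scene","wrist"):
    m,p,d=shot(n);cv2.imwrite(f"pics/{n}4.png",p[:,:,::-1])
E
```

```text
t: 3.8
tool_pos: [0.5537, 0.2541, 0.2095]
tool_rot: [1.211, 1.207, -1.202]
contact_force: [0.4, -0.0, -0.7]
opening: -0.0002
t: 4.13
tool_pos: [0.5435, 0.2387, 0.1456]
tool_rot: [1.204, 1.213, -1.218]
contact_force: [-0.5, -0.7, -1.8]
opening: -0.0001
```

View pics/wrist4.png

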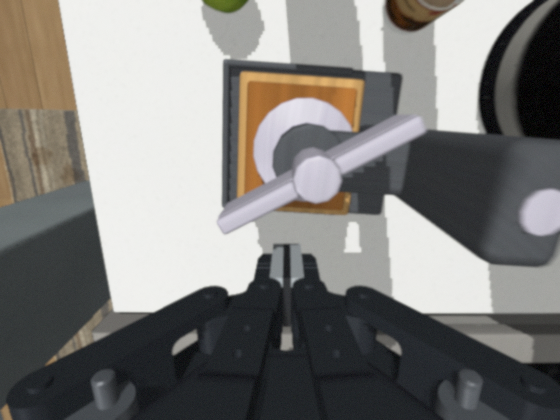

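View pics/scene4.png

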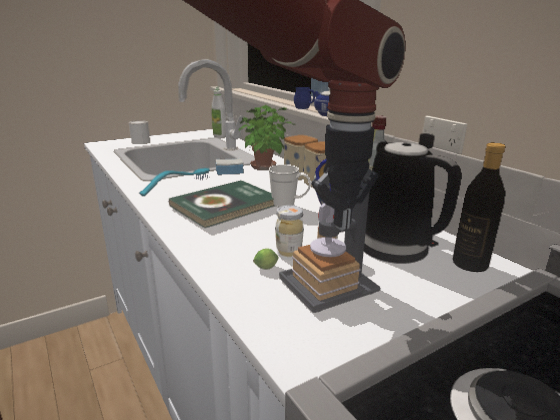

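The wings now lie at about 28° (tips at (223,225) and (420,120)), so about 156° is done. The finger is at (287,250), on the trailing side of the near wing. Stroke 2.

```bash
python3 -m crank '[[[-0.006,0.010,0,0],[-0.0125,0.021,0,0],[-0.0185,0.028,0,0],[-0.0225,0.034,0,0],[-0.025,0.040,0,0]]]'
python3 -m crank '[[[-0.001,0.006,0,0],[-0.0005,0.013,0,0],[0.0005,0.017,0,0],[0.002,0.021,0,0],[0.004,0.025,0,0]]]'
python3 -m crank '[[[0.003,0.004,0,0],[0.007,0.009,0,0],[0.012,0.012,0,0],[0.017,0.014,0,0],[0.021,0.0155,0,0]]]'
python3 -m crank '[[[0.004,0.0005,0,0],[0.009,0.0005,0,0],[0.014,0,0,0],[0.018,-0.001,0,0],[0.022,-0.002,0,0]]]'
python3 -m crank '[[[0.004,-0.0015,0,0],[0.007,-0.0035,0,0],[0.007,-0.0035,0,0]]]'
python3 -m crank '[[[-0.007,0.010,0,0],[-0.007,0.010,0.035,0],[-0.008,0.010,0.055,0],[-0.015,-0.025,0.055,0],[-0.022,-0.062,0.055,0]]]'
python3 - <<'E'
from h import *
for n in("side","wrist"):
    m,p,d=shot(n);cv2.imwrite(f"pics/{n}5.png",p[:,:,::-1])
E
```

```text
t: 4.65
tool_pos: [0.5218, 0.281, 0.1524]
tool_rot: [1.209, 1.208, -1.207]
contact_force: [1.6, -2.8, 1.6]
opening: -0.0001
t: 5.07
tool_pos: [0.5257, 0.3053, 0.1509]
tool_rot: [1.208, 1.21, -1.21]
contact_force: [-1.2, -1.7, 0.2]
opening: 0.0001
t: 5.48
tool_pos: [0.5472, 0.3209, 0.151]
tool_rot: [1.209, 1.21, -1.21]
contact_force: [-3.3, -1.2, 0.1]
opening: 0.0005
t: 5.9
tool_pos: [0.5696, 0.3185, 0.1515]
tool_rot: [1.21, 1.209, -1.209]
contact_force: [-1.1, 0.6, 0.3]
opening: -0.0005
t: 6.15
tool_pos: [0.5766, 0.3163, 0.1515]
tool_rot: [1.212, 1.211, -1.206]
contact_force: [0.6, 5.9, -1.1]
opening: -0.0004
t: 6.57
tool_pos: [0.5553, 0.2541, 0.2095]
tool_rot: [1.211, 1.207, -1.202]
contact_force: [1.4, -0.8, -1.4]
opening: -0.0005
```

View pics/wrist5.png

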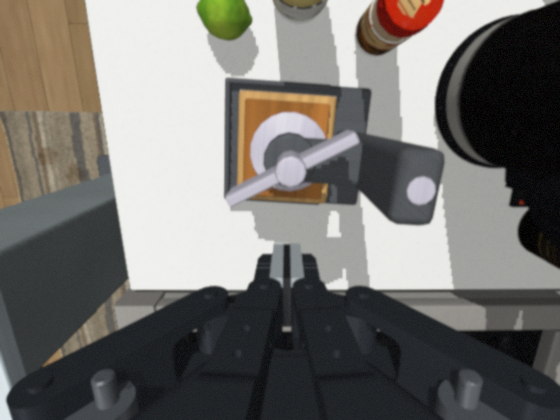

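View pics/side5.png

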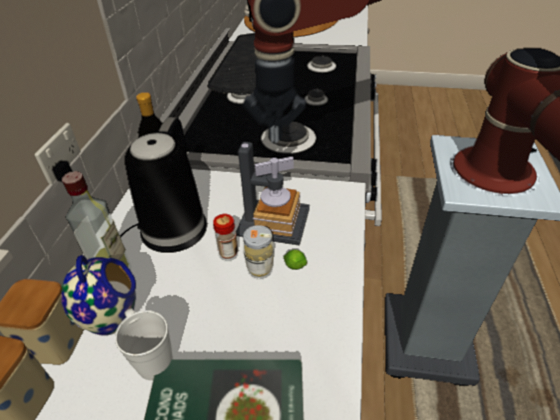

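After stroke 2 the wings are at about 27° again (tips (230,200) and (357,137)), so about 336° is done and 262° remains. The 6 N at the stroke's end suggests the gripper linkage was near the column, so I'll end strokes earlier. First I'll check that the press hasn't moved.

```bash
cat > base.py <<'E'
from h import *
import sys
m,p,d=shot("side");cv2.imwrite(f"pics/side_{sys.argv[1]}.png",p[:,:,::-1])
P=cloud(m,d).reshape(-1,3)
for nm,lo,hi in(("base",.004,.014),("lid",.07,.083),("plate",.082,.11)):
    s=P[(P[:,2]>lo)&(P[:,2]<hi)&(P[:,0]>.42)&(P[:,0]<(.66 if nm!='plate' else .6))&(P[:,1]>.18)&(P[:,1]<.375)]
    print(nm,len(s),cv2.minAreaRect((s[:,:2]*1000).astype(np.float32)),np.median(s[:,2]))
E
python3 base.py a
python3 -m crank '[[[-0.004,-0.010,0,0],[-0.007,-0.013,-0.03,0],[-0.007,-0.013,-0.055,0],[-0.007,-0.013,-0.055,0]]]'
python3 -m crank '[[[-0.006,0.010,0,0],[-0.0125,0.021,0,0],[-0.0185,0.028,0,0],[-0.0225,0.034,0,0],[-0.025,0.040,0,0]]]'
python3 -m crank '[[[-0.001,0.006,0,0],[-0.0005,0.013,0,0],[0.0005,0.017,0,0],[0.002,0.021,0,0],[0.004,0.025,0,0]]]'
python3 -m crank '[[[0.003,0.004,0,0],[0.007,0.009,0,0],[0.012,0.012,0,0],[0.017,0.014,0,0],[0.021,0.0155,0,0]]]'
python3 -m crank '[[[0.004,0.0005,0,0],[0.009,0.0005,0,0],[0.013,0.0005,0,0],[0.013,0.0005,0,0]]]'
```

```text
base 712 ((559.80419921875, 286.94476318359375), (133.9553680419922, 153.5323944091797), 85.83865356445312) 0.0068359465137290965
lid 490 ((568.53125, 288.10260009765625), (88.37725830078125, 114.6600570678711), 88.15653991699219) 0.07269747207667293
plate 375 ((551.9558715820312, 291.8946228027344), (65.64075469970703, 60.979976654052734), 12.478774070739746) 0.08471563595941867
t: 7.05
tool_pos: [0.5435, 0.2391, 0.1454]
tool_rot: [1.202, 1.214, -1.217]
contact_force: [-2.1, 0.1, -1.7]
opening: -0.0003
t: 7.47
tool_pos: [0.5222, 0.2811, 0.1531]
tool_rot: [1.21, 1.208, -1.206]
contact_force: [1.0, -2.5, 0.6]
opening: 0.0005
t: 7.88
tool_pos: [0.5258, 0.3053, 0.1509]
tool_rot: [1.209, 1.21, -1.21]
contact_force: [-1.3, -2.3, -0.5]
opening: 0.0001
t: 8.3
tool_pos: [0.5472, 0.3209, 0.1509]
tool_rot: [1.209, 1.21, -1.21]
contact_force: [-4.0, -0.6, -0.4]
opening: -0.0
t: 8.63
tool_pos: [0.561, 0.3211, 0.1515]
tool_rot: [1.211, 1.209, -1.208]
contact_force: [-0.4, 0.9, -0.6]
opening: 0.0005
```

```bash
python3 -m crank '[[[-0.010,0.008,0,0],[-0.010,0.008,0.035,0],[-0.008,0.005,0.055,0],[-0.004,-0.032,0.055,0],[0,-0.068,0.055,0]]]'
python3 -m crank '[[[0.002,-0.017,0,0],[0.002,-0.017,-0.015,0],[0.002,-0.017,-0.015,0]]]'
python3 base.py b
python3 - <<'E'
from h import *
m,p,d=shot("wrist");cv2.imwrite(f"pics/wrist6.png",p[:,:,::-1])
E
```

```text
t: 9.05
tool_pos: [0.5609, 0.2544, 0.2097]
tool_rot: [1.211, 1.208, -1.201]
contact_force: [0.1, -0.0, -0.2]
opening: 0.0001
t: 9.3
tool_pos: [0.5609, 0.2352, 0.1897]
tool_rot: [1.209, 1.21, -1.212]
contact_force: [-0.2, 0.2, -1.1]
opening: -0.0003
base 694 ((560.3739013671875, 288.2901611328125), (134.4384765625, 154.20263671875), 86.08894348144531) 0.006859519174622686
lid 678 ((569.0236206054688, 287.64013671875), (86.13275909423828, 113.92562866210938), 86.65592956542969) 0.0757029780070978
plate 198 ((552.7200927734375, 292.08154296875), (59.958438873291016, 47.30304718017578), 14.916398048400879) 0.08382269604902964
```

View pics/wrist6.png

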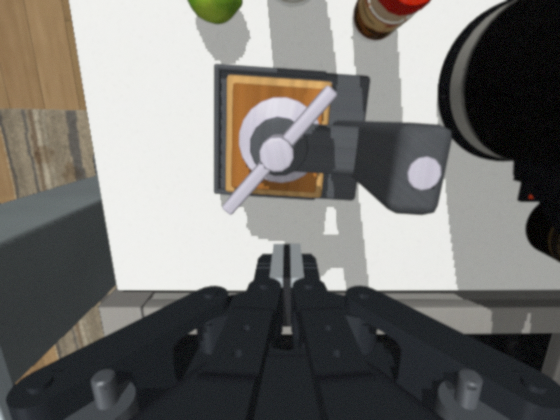

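Near wing is now at about −131° (tips (230,210) and (332,92)), press unmoved. About 102° remains, with the stop expected near −233°. Last stroke, slowing down at the end.

```bash
python3 -m crank '[[[0,0,-0.025,0],[0,0,-0.040,0],[0,0,-0.040,0]]]'
python3 -m crank '[[[-0.008,0.010,0,0],[-0.015,0.019,0,0],[-0.022,0.0215,0,0],[-0.0275,0.025,0,0],[-0.033,0.031,0,0]]]'
python3 -m crank '[[[-0.003,0.004,0,0],[-0.0055,0.008,0,0],[-0.007,0.012,0,0],[-0.0075,0.016,0,0],[-0.0075,0.018,0,0]]]'
python3 -m crank '[[[0,0.002,0,0],[0,0.004,0,0],[0,0.006,0,0]]]'
python3 - <<'E'
from h import *
m,p,d=shot("wrist");cv2.imwrite(f"pics/wrist7.png",p[:,:,::-1])
E
```

```text
t: 9.65
tool_pos: [0.5598, 0.2364, 0.148]
tool_rot: [1.205, 1.213, -1.213]
contact_force: [-0.3, -0.4, -1.6]
opening: 0.0001
t: 10.07
tool_pos: [0.5291, 0.2676, 0.1527]
tool_rot: [1.21, 1.207, -1.207]
contact_force: [1.3, -2.4, 0.3]
opening: 0.0002
t: 10.48
tool_pos: [0.5213, 0.2854, 0.1512]
tool_rot: [1.209, 1.21, -1.21]
contact_force: [0.5, -1.8, -0.2]
opening: -0.0002
t: 10.73
tool_pos: [0.5214, 0.2909, 0.151]
tool_rot: [1.209, 1.209, -1.21]
contact_force: [-0.3, -2.2, 0.7]
opening: -0.0001
```

View pics/wrist7.png

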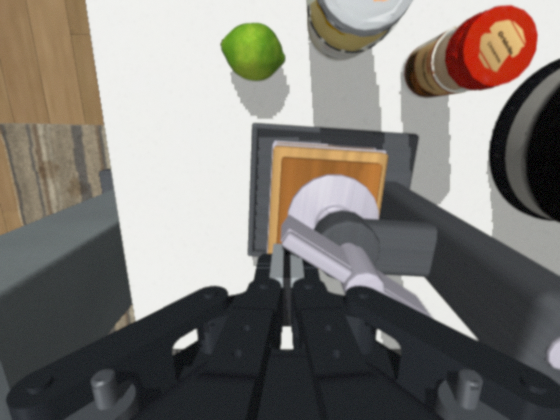

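The wing is at about −217° (tip (290,228), hub (366,283)), so about 16° to go. I'll take small steps and watch the force.

```bash
for i in 1; do python3 -m crank '[[[0.0004,0.0015,0,0],[0.0008,0.003,0,0],[0.0008,0.003,0,0]]]'; done
python3 -m crank '[[[0.0005,0.0015,0,0],[0.0005,0.0015,0,0]]]'
python3 -m crank '[[[0.0005,0.0015,0,0],[0.0005,0.0015,0,0]]]'
```

```text
t: 11.03
tool_pos: [0.5221, 0.2941, 0.151]
tool_rot: [1.209, 1.21, -1.21]
contact_force: [-0.5, -1.4, 0.0]
opening: -0.0001
t: 11.2
tool_pos: [0.5227, 0.2957, 0.1512]
tool_rot: [1.209, 1.21, -1.209]
contact_force: [-0.0, -1.4, 1.0]
opening: 0.0001
t: 11.37
tool_pos: [0.5232, 0.2972, 0.1512]
tool_rot: [1.209, 1.21, -1.209]
contact_force: [-0.9, -1.9, -0.3]
opening: -0.0001
```

```bash
python3 -m crank '[[[0.0003,0.001,0,0],[0.0003,0.001,0,0]]]'
python3 -m crank '[[[0.0003,0.001,0,0],[0.0003,0.001,0,0]]]'
```

```text
t: 11.53
tool_pos: [0.5235, 0.2982, 0.1513]
tool_rot: [1.209, 1.209, -1.209]
contact_force: [-1.7, -2.8, -0.9]
opening: 0.0001
t: 11.7
tool_pos: [0.5239, 0.2992, 0.1513]
tool_rot: [1.209, 1.209, -1.209]
contact_force: [-1.0, -2.3, -1.1]
opening: -0.0001
```

```bash
python3 -m crank '[[[0.0004,0.001,0,0],[0.0004,0.001,0,0]]]'
python3 -m crank '[[[0.0004,0.001,0,0],[0.0004,0.001,0,0]]]'
python3 base.py c
python3 - <<'E'
from h import *
m,p,d=shot("wrist");cv2.imwrite(f"pics/wrist8.png",p[:,:,::-1])
print(get_obs()['contact_force'])
E
```

```text
t: 11.87
tool_pos: [0.5242, 0.2997, 0.1512]
tool_rot: [1.208, 1.209, -1.21]
contact_force: [-0.9, -3.6, 0.3]
opening: 0.0001
t: 12.03
tool_pos: [0.5243, 0.3, 0.1512]
tool_rot: [1.207, 1.208, -1.212]
contact_force: [-2.6, -6.5, 0.8]
opening: 0.0002
base 692 ((560.2652587890625, 287.0230407714844), (133.3662567138672, 154.23941040039062), 85.88104248046875) 0.006642350577193812
lid 720 ((568.3275756835938, 286.6259765625), (89.46456146240234, 112.46590423583984), 84.72921752929688) 0.07705479556996286
plate 104 ((553.4408569335938, 290.97772216796875), (33.82541275024414, 35.60270690917969), 1.4646997451782227) 0.08544334171269707
[-3.35237122 -6.70681345  1.10211291]
```

View pics/wrist8.png

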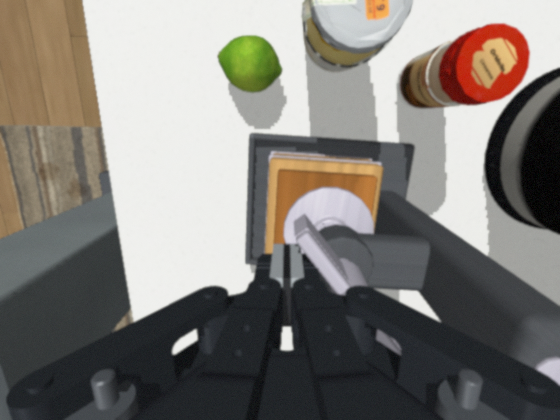

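The force climbed from 2 N to 7.5 N while the finger stopped following (0.3 mm of 1 mm). The wing is at about 123–126°, against 126.6° predicted for the hard stop. So the screw is on its stop. I'll back off and check.

```bash
python3 -m crank '[[[-0.004,-0.003,0,0],[-0.012,-0.009,0,0],[-0.030,-0.020,0,0],[-0.040,-0.035,0.03,0],[-0.045,-0.06,0.06,0]]]'
python3 -m crank '[[[0,-0.03,0.02,0],[0,-0.06,0.03,0],[0,-0.095,0.03,0],[0,-0.13,0.03,0],[0,-0.13,0.03,0]]]'
python3 base.py d
python3 - <<'E'
from h import *
for n in("scene","wrist"):
    m,p,d=shot(n);cv2.imwrite(f"pics/{n}9.png",p[:,:,::-1])
    if n=="scene":cv2.imwrite("pics/sc9z.png",cv2.resize(p[160:310,250:390,::-1],None,fx=4,fy=4,interpolation=cv2.INTER_CUBIC)); 
    P=cloud(m,d).reshape(-1,3)
    s=P[(P[:,2]>.149)&(P[:,2]<.19)&(P[:,0]>.48)&(P[:,0]<.598)&(P[:,1]>.2)&(P[:,1]<.375)]
    print(n,len(s),np.percentile(s[:,2],[2,98]) if len(s) else'',cv2.minAreaRect((s[:,:2]*1000).astype(np.float32)) if len(s) else '')
b=cv2.imread("pics/side_d.png")[120:270,200:320];cv2.imwrite("pics/sd9z.png",cv2.resize(b,None,fx=4,fy=4,interpolation=cv2.INTER_CUBIC))
E
```

```text
t: 12.55
tool_pos: [0.4765, 0.2414, 0.2093]
tool_rot: [1.205, 1.215, -1.211]
contact_force: [1.4, -0.1, 1.4]
opening: -0.0004
t: 12.97
tool_pos: [0.4797, 0.107, 0.2421]
tool_rot: [1.213, 1.204, -1.211]
contact_force: [0.1, -0.7, 0.0]
opening: -0.0
base 709 ((560.2015380859375, 287.2127685546875), (133.122802734375, 153.98605346679688), 86.19650268554688) 0.006720513487370128
lid 716 ((568.6387939453125, 287.35369873046875), (87.03121948242188, 112.74099731445312), 86.65496063232422) 0.07706394036869874
plate 116 ((552.681396484375, 289.51763916015625), (41.62551498413086, 42.73912048339844), 2.206960439682007) 0.08526916286568997
scene 634 [0.14951047 0.17527706] ((553.1139526367188, 285.0640563964844), (15.785516738891602, 83.82670593261719), 38.5055046081543)
wrist 84 [0.14931845 0.1633714 ] ((576.0003662109375, 255.68084716796875), (1.600579023361206, 7.369453430175781), 40.42715835571289)
```

View pics/sc9z.png

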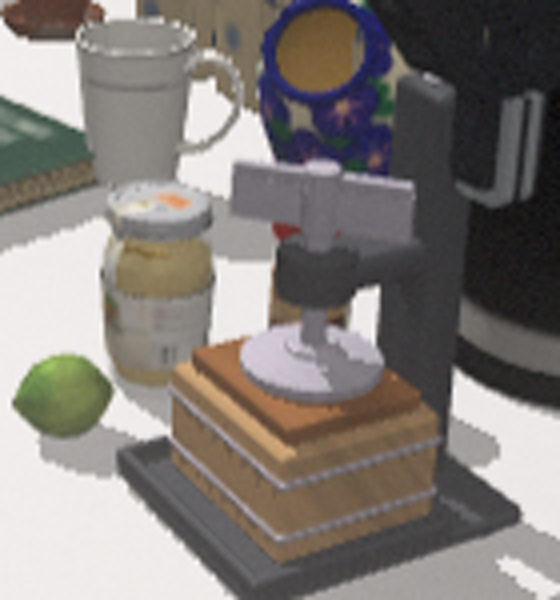

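View pics/sd9z.png

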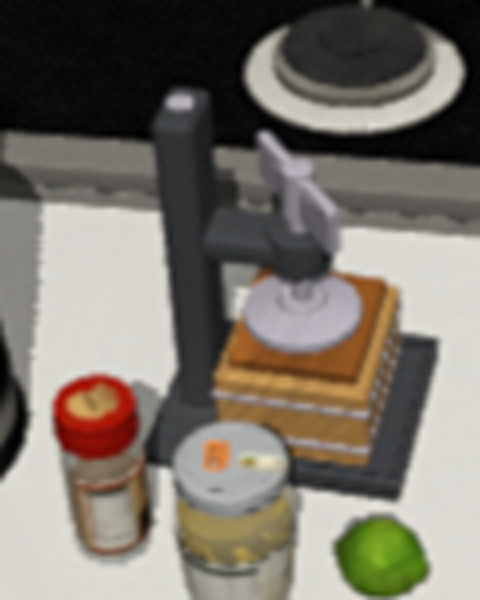

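View pics/wrist9.png

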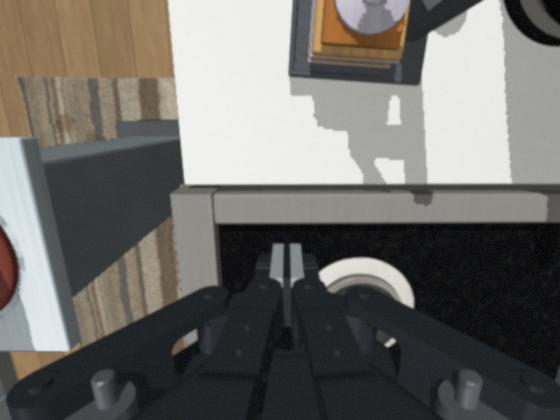

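The plate sits flat on the lid in the scene and side views, with no gap shadow. The wings lie at about 128° and their top dropped from 0.185 to 0.175. The press base, jars and lime look unmoved. Handing in.

```bash
python3 -c "
from station import *
print(get_obs()['contact_force']);print(finish_job())"
```

```text
[-0.10477949 -0.42617608  0.14055563]
the job is handed in; nothing more can be done
None
```

The plate is down on the mould lid and the screw is on its hard stop. I wound it about 600° clockwise in four strokes with the closed fingertips, then backed off and handed in with the robot touching nothing (about 13 s of the 58 s used).

**End stop:** The pushing force rose from about 2 N to 7.5 N while the fingertip barely moved. I did not push harder, so as not to shift the press.

**Wings:** They ended at about 128°, against 126.6° predicted for the stop, which is within measuring error. Their tops sank about 10 mm, as expected.

**Surroundings:** The press base stayed at the same place and angle to within about 1 mm. The jar, spice jar and lime look unmoved in the pictures; I did not measure them again.

**Differences from the text:**
- All heights measured about 7 mm lower than stated, because the worktop itself read as z = −0.007.
- A 6 N sideways force appeared at the end of the first two strokes. I suspected the gripper was brushing the column but did not confirm it. I ended stroke 3 earlier, and the force did not come back.

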